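# Let the egg basket down on its ratchet lift

### The arm

A 6-joint arm with a two-finger parallel gripper is mounted at the origin on the work surface. World frame = base frame: x ahead of the robot, y to its left, z up, the work surface at z = 0. Lengths are in m, angles in rad, forces in N, time in s.
With the tool pointing down it reaches from about 0.3 to 0.875 m from the base axis. Payload 6.4 kg.
Tool frame: the origin (TCP) lies midway between the tips of the shut fingers; the grasp point (between the pads) lies 19 mm behind it (ctrl.tcp_to_grasp is the distance from the TCP to the grasp point, in m); z points along the fingers, y is the direction in which the jaws open and shut (so a half turn about z gives the same grasp; the last joint's range is limited). The gripper opens to 85 mm and grips with 20 to 120 N. Pads are 22 mm wide; open, the fingers measure 114 mm over their backs; the gripper's body (76 mm by 85 mm) begins 54 mm behind the grasp point. The pads swing forward as they close: fully open they stand 13 mm farther back than shut.
Start: joints at [-1.538, 0.181, 1.607, -0, 1.354, -0.206], TCP at [0.136, -0.559, 0.231] pointing down, gripper open.
Joint ranges: [-2.99, 2.99], [-0.89, 2.07], [0.3, 2.58], [-1.14, 4.28], [0, 2.63], [-3.12, 3.12]. Speed limits (rad/s): [2.57, 2.57, 3.01, 3.14, 3.14, 3.14].

### API

Orientations are given as a unit quaternion [w, x, y, z].
In Python, from bench import monitor, imaging, order, spotter, ctrl gives the robot as it stands.
- The arm moves only by the shell command python3 -m pendant 'ROWS'. ROWS is JSON, a list that holds one entry, the list of rows, each a list of 5 numbers: the shift along the world's x, y, z in mm, then the turn about the world's z in degrees, then the finger opening in mm, from 0 to 85.4. A call has 1 to 8 rows; each row shifts and turns the commanded pose from where the row before left it; what a row does not reach is not made up. A row lasts 1/8 s, in which the tool goes at most 62.5 mm and 10.7 degrees, less where a joint would pass 70% of its speed; a pose out of reach is approached as far as the arm can. A call with a gripper value outside its range is refused whole. The fingers move at their own pace and stop on an object; the grip force is fixed at half the most. Time passes only in rows, so rows that do not move let the fingers close. It gives the time, the measured TCP pose, the force and the opening at its end, in the units of the state.
- monitor.get_obs(): the state, without advancing time (a new reading comes with each control period).
- imaging.camera(name): name is "scene" or "top"; returns a dict with "img" (420x560x3 uint8, red, green, blue), "vfov" (degrees; the focal length in pixels is half the picture's height over the tangent of half this angle, whatever the lens; pixels are square), "cx", "cy" (the principal point, pixels), "origin" and "orientation" of the camera in the world. Camera axes: x right, y down, z forward; pixel columns grow to the right and rows downward; lengths in m; the calibration is good to about 2 mm. A picture is of the moment at which its call begins. There is no depth.
- order.hand_in(): hands the job in, once; it reports no verdict.
Trained networks look in the newest picture that a camera, given by its name, has taken for a name from the list of things; names that differ only in an ending like _2 or _b are one class to them, and where a whole thing is asked for, a point or a joint stands for the part that bears it (a point fixed in the world has none). Each returns a list of dicts, best first, with "confidence" (0 to 1); they miss things now and then, are a little off and sometimes report something else, mostly with a low value. They report only what shows in the picture. A call takes as long as a camera call.
- spotter.recognise(camera, thing): "at" ([x, y, z] in m, in the coordinates of the camera as it stood for that picture, good to about 4 mm: the middle of the surface that is visible of it).
- spotter.tip_of(camera, thing): "at" ([x, y, z] in m, in the coordinates of the camera as it stood for that picture, good to about 4 mm: a listed point, or the origin of a listed thing).
The state is a dict: "time_s": time; "q": joint angles; "dq": joint speeds; "joint_efforts": joint torques, N m; "eef_pos": TCP position; "eef_rot": TCP orientation; "wrist_force": force on the tool from outside, world axes, zero at the start; "torque": the same for the moment, N m; "opening": opening from 0.0 (shut) to 1.0 (fully open).
Only numpy, scipy, OpenCV 4.12 (cv2) and the standard library are available. Lean on these libraries where they do the work, as an engineer would, in place of code of your own. Each camera call takes 0.05 s, during which the arm holds its last target. There are 200 camera calls.

### The job

Let the eggs down into their pan: on the lift whose basket holds the eggs, press the pawl's tail down to lift the pawl off the ratchet, and keep it lifted while the basket's weight turns the crank slowly back, until the basket is fully down. Then let the pawl spring back into the ratchet. Leave the other lift, with the empty basket, wound up.

Things in the scene. Friction and masses are not known exactly. Their poses are not given: they have to be found in the camera images.
- egg_tail (a point): Top centre of the steel thumb plate (30 x 26 mm, 5 thick) that is the tail of the pawl on the EGG lift; about 0.17 m up, level at the start, free above. x axis: outward along the tail, away from pan and pivot (pivot 42 mm behind, 7 below); y along the pivot; z up. Tallest thing near: the rack by the pan, 104 mm behind (-x), 28 mm to -y, ending 62 mm above the plate.
- egg_pawl (a joint): Pawl of that lift, a steel hook lever over the top of a 56 mm ratchet wheel, rad: 0 = fully hooked in (light spring), growing as the tail is pressed down; past about 0.12 (plate 5 mm down) it is clear of the teeth; stop at 0.45 (plate 18 mm down). Pressing takes 1 to 3 N; it springs back when let go.
- egg_basket (a joint): Descent of the wire basket with three brown eggs, m: 0 wound up over its pan (start), 0.075 fully down (stop). It hangs on a rack geared to the crank; its weight turns the crank back whenever the pawl is clear. A built-in brake keeps this slow, 15 to 25 mm/s, 3 to 5 s in all. A pawl let go early catches at the next tooth (each 9.4 mm).
- spare_basket (a joint): Same descent, m, of the other, alike lift, whose basket is empty: stays at 0. Both lifts stand on a black two-ring hob, either ring, each clamped to a steel pan (140 mm wide, 100 high). The winch is beside the pan, away from the robot: aluminium housing, ratchet and pawl on one flank, crank with black knob on the other; the pawl's tail sticks out farthest from the pan.

How it is judged:
On the way, in this order (a step that is already met when the one before it is completed fails the run):
1. the egg lift's pawl is lifted clear of the ratchet (value of joint egg_pawl above 0.1 rad), for 0.2 s.
2. the egg basket has come fully down (value of joint egg_basket above 0.068 m), for 0.2 s.
At the end, for the whole second after the job is handed in: The egg basket is fully down in its pan (within 7 mm of its stop), its pawl has sprung back into the ratchet (within 0.08 rad of fully hooked), and the other lift's basket is still wound up (within 5 mm) (value of joint egg_basket above 0.068 m and value of joint egg_pawl below 0.08 rad and value of joint spare_basket below 0.005 m); the robot touches nothing.
It fails at once if the empty basket is let down (more than 5 mm) (value of joint spare_basket above 0.005 m).
It fails at once if the egg basket is driven down fast (over 60 mm/s) (velocity of joint egg_basket above 0.06 m/s).
It also fails if it takes over 35 s, if anything falls off the work surface, if the arm or the gripper's body presses on something with over 40 N, if the wrist force passes 120 N, or if a joint passes its speed limit or range.

## Working session

There is one attempt and no reset: what is moved stays moved. The work goes in short steps, Python scripts to look and compute and a shell command to move; the robot and the scene stay as the last step left them, time stands still between calls to the robot, and variables do not carry over. Pictures are saved under pics/ and viewed, about 8 in all and at most 12, crops included, and the job is handed in when it is done.

```bash
mkdir -p pics; cat > h.py <<'E'
from bench import monitor, imaging, order, spotter, ctrl
import numpy as np, cv2
from scipy.spatial.transform import Rotation as R
def cam(n):
    c=imaging.camera(n); q=c["orientation"]; c["R"]=R.from_quat(q,scalar_first=True).as_matrix(); c["o"]=np.array(c["origin"])
    c["f"]=c["img"].shape[0]/2/np.tan(np.radians(c["vfov"])/2); return c
def w(c,p): return c["R"]@np.array(p)+c["o"]
def pix(c,p):
    v=c["R"].T@(np.array(p)-c["o"]); return [round(c["cx"]+c["f"]*v[0]/v[2]),round(c["cy"]+c["f"]*v[1]/v[2])]
def save(c,n): cv2.imwrite("pics/"+n,c["img"][:,:,::-1])
E
python3 - <<'E'
from h import *
for n in("scene","top"):
    c=cam(n); save(c,n+"1.png"); print(n,c["o"].round(3),c["R"][:,2].round(2))
    for f in("recognise","tip_of"):
        for t in("egg_tail","egg_pawl","egg_basket","spare_basket"):
            try:
                for d in getattr(spotter,f)(n,t)[:3]:
                    p=w(c,d["at"]); print(f,t,round(d["confidence"],2),p.round(3),pix(c,p))
            except Exception as e: print(f,t,e)
E
```

```text
scene [ 0.734 -0.373  0.883] [-0.3   0.43 -0.85]
recognise egg_tail 0.8 [ 0.526 -0.049  0.174] [282, 233]
recognise egg_pawl 0.71 [ 0.533 -0.05   0.175] [286, 236]
recognise egg_basket 0.88 [ 0.4   -0.123  0.151] [193, 234]
recognise egg_basket 0.43 [ 0.531 -0.047  0.175] [286, 233]
recognise spare_basket 0.96 [0.379 0.161 0.135] [280, 125]
tip_of egg_tail 0.61 [ 0.549 -0.039  0.173] [298, 236]
tip_of egg_pawl it knows: egg_tail
tip_of egg_basket it knows: egg_tail
tip_of spare_basket it knows: egg_tail
top [0.42  0.031 0.845] [ 0.08 -0.03 -1.  ]
recognise egg_tail 0.56 [ 0.536 -0.045  0.169] [323, 175]
recognise egg_pawl 0.81 [ 0.54  -0.05   0.174] [326, 172]
recognise egg_basket 0.81 [ 0.394 -0.12   0.151] [368, 266]
recognise spare_basket 0.64 [0.375 0.175 0.111] [186, 275]
tip_of egg_tail 0.67 [ 0.552 -0.033  0.168] [315, 165]
tip_of egg_pawl it knows: egg_tail
tip_of egg_basket it knows: egg_tail
tip_of spare_basket it knows: egg_tail
```

View pics/scene1.png

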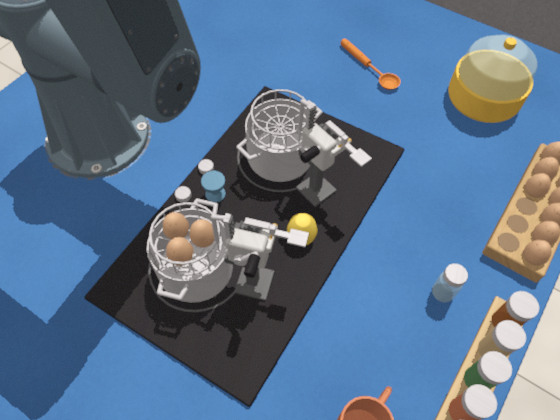

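View pics/top1.png

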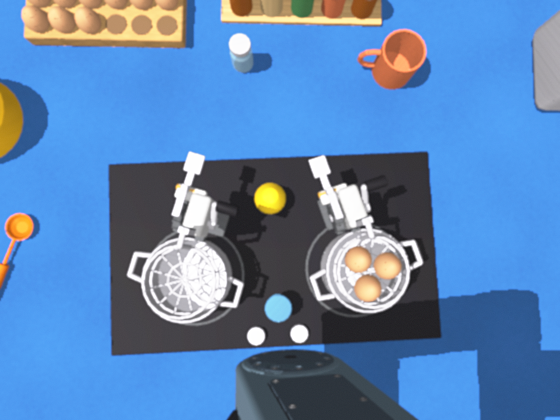

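The egg lift is the one on the right in the top view, at y≈-0.12. Its thumb plate is at about (319,166) in the top picture and (298,237) in the scene picture. The other lift's basket is empty. Next I refine the plate centre from both views.

```bash
python3 - <<'E'
from h import *
out=[]
for n,(u,v),z0 in(("scene",(298,237),.17),("top",(319,166),.17)):
    c=cam(n); r=20
    cr=c["img"][v-r:v+r,u-r:u+r]; 
    d=c["R"]@np.array([(u-c["cx"])/c["f"],(v-c["cy"])/c["f"],1]); out.append((c["o"],d))
    print(n,(c["o"]+d*(z0-c["o"][2])/d[2]).round(4))
    out.append(cv2.resize(cr,(390,390),interpolation=cv2.INTER_CUBIC))
A=sum(np.eye(3)-np.outer(d,d)/(d@d) for d in(out[0][1],out[2][1]))
b=sum((np.eye(3)-np.outer(d,d)/(d@d))@o for o,d in(out[0],out[2]))
print("tri",np.linalg.solve(A,b).round(4))
cv2.imwrite("pics/crop.png",np.hstack([out[1],out[3]])[:,:,::-1])
s=monitor.get_obs(); print(s["time_s"],s["eef_pos"],R.from_quat(s["eef_rot"],scalar_first=True).as_matrix().round(2))
E
```

```text
scene [ 0.5491 -0.0388  0.17  ]
top [ 0.55   -0.0388  0.17  ]
tri [ 0.5496 -0.0389  0.1708]
0.7 [ 0.13603801 -0.55870855  0.2313299 ] [[ 0.97  0.24 -0.  ]
 [ 0.24 -0.97 -0.  ]
 [-0.    0.   -1.  ]]
```

View pics/crop.png

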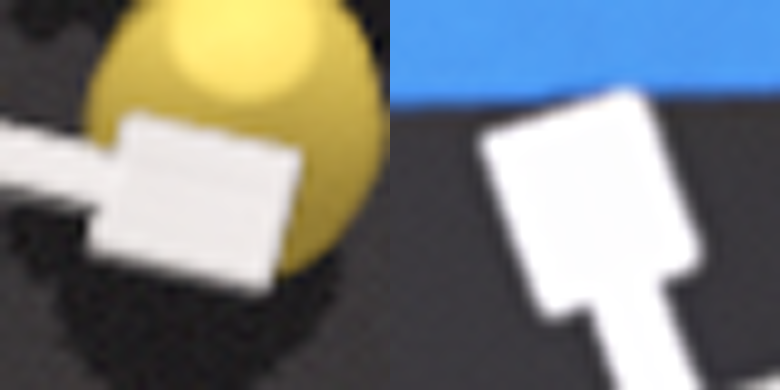

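Both views agree: plate centre is (0.550, -0.039, 0.171), with the tail pointing about 19° from +x. I'll raise the tool, shut the fingers and travel above it.

```bash
python3 -m pendant '[[[0,0,50,0,0],[30,37,20,0,0],[35,44,0,0,0],[35,44,0,0,0],[35,44,0,0,0],[35,44,0,0,0],[35,44,0,0,0],[35,44,0,0,0]]]'
```

```text
time_s: 1.7
eef_pos: [0.3769, -0.2562, 0.3016]
eef_rot: [0.0, 0.993, 0.119, 0.0]
wrist_force: [-0.0, 0.3, -0.5]
opening: -0.002
```

```bash
python3 -m pendant '[[[35,44,0,0,0],[35,44,0,0,0],[35,44,0,0,0],[35,44,0,0,0],[36,43,0,0,0],[0,0,-40,0,0],[0,0,-40,0,0],[0,0,-20,0,0]]]'; python3 - <<'E'
from h import *
c=cam("top"); a=c["img"][60:340,200:480]; d=cam("scene")["img"][100:380,150:430]
cv2.imwrite("pics/hov.png",cv2.resize(np.hstack([d,a]),(800,400))[:,:,::-1])
s=monitor.get_obs(); print(s["time_s"],s["eef_pos"],s["wrist_force"])
E
```

```text
time_s: 2.7
eef_pos: [0.5508, -0.038, 0.1987]
eef_rot: [-0.001, 0.993, 0.119, -0.002]
wrist_force: [0.1, 0.8, 0.8]
opening: 0.004
2.8 [ 0.55023657 -0.03807881  0.19844609] [-1.31753763  0.05942673  0.42768545]
```

View pics/hov.png

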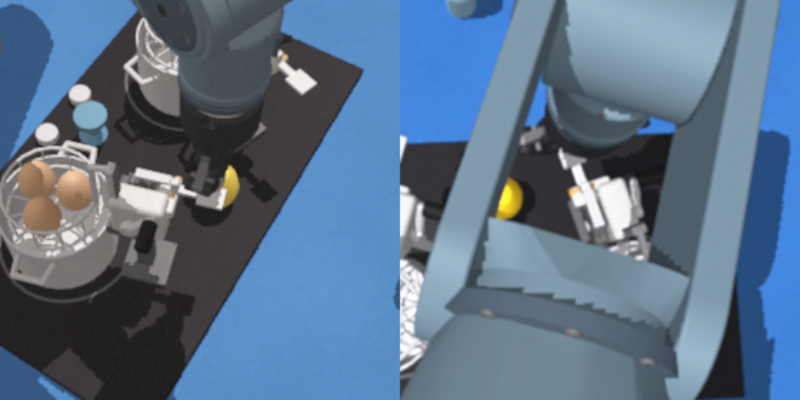

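The shut fingers hang directly over the plate, at (215,190) in the left half of the picture, and nothing else is near them. Now I press gently.

```bash
python3 -m pendant '[[[0,0,-12,0,0],[0,0,-8,0,0],[0,0,-5,0,0],[0,0,-4,0,0],[0,0,-4,0,0],[0,0,-4,0,0],[0,0,-3,0,0],[0,0,0,0,0]]]'
```

```text
time_s: 3.8
eef_pos: [0.5519, -0.0387, 0.161]
eef_rot: [-0.0, 0.993, 0.119, -0.0]
wrist_force: [0.7, -0.7, 0.8]
opening: -0.002
```

```bash
python3 -m pendant '[[[0,0,-2,0,0],[0,0,0,0,0],[0,0,0,0,0],[0,0,0,0,0],[0,0,0,0,0],[0,0,0,0,0],[0,0,0,0,0],[0,0,0,0,0]]]'; python3 - <<'E'
from h import *
c=cam("scene"); save(c,"s3.png"); d=c["img"][170:320,130:330]
cv2.imwrite("pics/press.png",cv2.resize(d,(800,600),interpolation=cv2.INTER_CUBIC)[:,:,::-1])
for x in spotter.recognise("scene","egg_basket")[:2]: print(x["confidence"],w(c,x["at"]).round(3))
f=[monitor.get_obs()["wrist_force"] for _ in range(3)]; print(f)
E
```

```text
time_s: 4.8
eef_pos: [0.552, -0.0387, 0.1593]
eef_rot: [0.0, 0.993, 0.119, -0.0]
wrist_force: [-0.1, -0.3, 0.9]
opening: -0.001
0.92 [ 0.395 -0.126  0.133]
[array([-0.21250701, -0.76772096,  0.36356399]), array([-0.21250701, -0.76772096,  0.36356399]), array([-0.21250701, -0.76772096,  0.36356399])]
```

View pics/press.png

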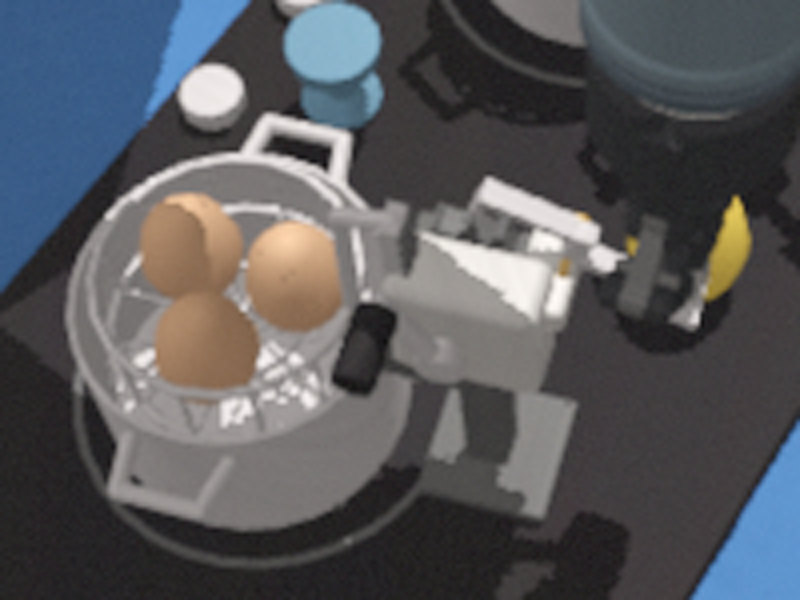

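The pawl's hook end has tilted up (about (540,210)) and the basket with the eggs is sinking into the pan. It is 18 mm down so far. I keep holding.

```bash
H='h'; python3 -m pendant '[[[0,0,0,0,0],[0,0,0,0,0],[0,0,0,0,0],[0,0,0,0,0],[0,0,0,0,0],[0,0,0,0,0],[0,0,0,0,0],[0,0,0,0,0]]]' | head -2;  python3 -m pendant '[[[0,0,0,0,0],[0,0,0,0,0],[0,0,0,0,0],[0,0,0,0,0],[0,0,0,0,0],[0,0,0,0,0],[0,0,0,0,0],[0,0,0,0,0]]]' | head -2; python3 -m pendant '[[[0,0,0,0,0],[0,0,0,0,0],[0,0,0,0,0],[0,0,0,0,0],[0,0,0,0,0],[0,0,0,0,0],[0,0,0,0,0],[0,0,0,0,0]]]' | head -2
cat > b.py <<'E'
from h import *
import sys
c=cam("scene"); save(c,sys.argv[1]+"_full.png"); d=c["img"][170:320,130:330]
cv2.imwrite("pics/"+sys.argv[1]+".png",cv2.resize(d,(800,600),interpolation=cv2.INTER_CUBIC)[:,:,::-1])
for t in("egg_basket","spare_basket","egg_tail"):
  for x in spotter.recognise("scene",t)[:2]: print(t,x["confidence"],w(c,x["at"]).round(3))
E
python3 b.py hold1
```

```text
time_s: 5.9
eef_pos: [0.552, -0.0387, 0.1593]
time_s: 6.9
eef_pos: [0.552, -0.0387, 0.1593]
time_s: 7.9
eef_pos: [0.552, -0.0387, 0.1593]
egg_basket 0.93 [ 0.395 -0.124  0.081]
egg_tail 0.84 [ 0.509 -0.057  0.191]
```

```bash
python3 -m pendant '[[[0,0,0,0,0],[0,0,0,0,0],[0,0,0,0,0],[0,0,0,0,0],[0,0,0,0,0],[0,0,0,0,0],[0,0,0,0,0],[0,0,0,0,0]]]';python3 -m pendant '[[[0,0,0,0,0],[0,0,0,0,0],[0,0,0,0,0],[0,0,0,0,0],[0,0,0,0,0],[0,0,0,0,0],[0,0,0,0,0],[0,0,0,0,0]]]'; python3 b.py hold2; python3 -c "
from h import *
a=cv2.imread('pics/hold1_full.png').astype(int);b=cv2.imread('pics/hold2_full.png').astype(int)
print('diff px',(abs(a-b).max(2)>40)[170:320,130:330].sum())"
```

```text
time_s: 9.1
eef_pos: [0.552, -0.0387, 0.1593]
eef_rot: [-0.0, 0.993, 0.119, -0.0]
wrist_force: [0.0, -0.2, 1.2]
opening: -0.001
time_s: 10.1
eef_pos: [0.552, -0.0387, 0.1593]
eef_rot: [0.0, 0.993, 0.119, -0.0]
wrist_force: [-0.4, 0.2, 0.9]
opening: -0.001
egg_basket 0.57 [ 0.395 -0.121  0.074]
egg_tail 0.67 [ 0.505 -0.056  0.188]
diff px 556
```

View pics/hold2.png

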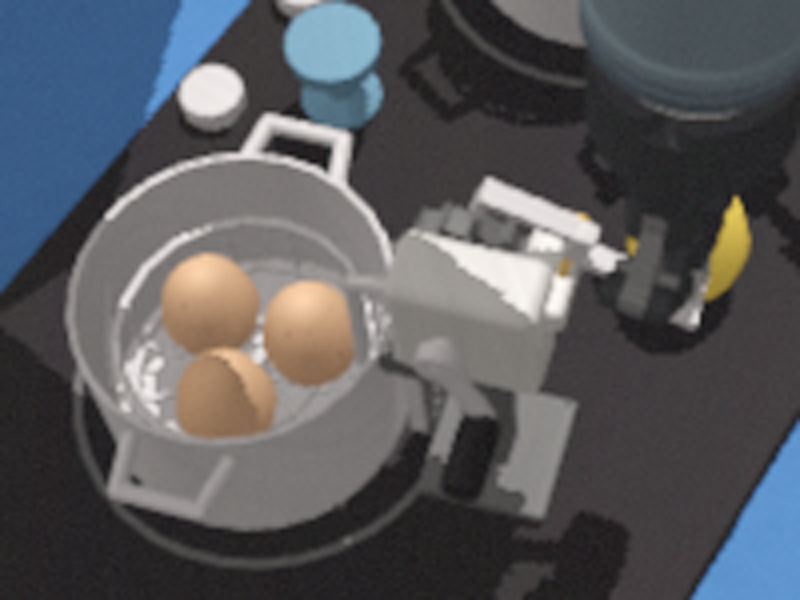

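The eggs are deep in the pan and the crank has turned (knob now at (470,455)). The basket was still moving between the last two pictures, so I hold another second and compare again.

```bash
python3 -m pendant '[[[0,0,0,0,0],[0,0,0,0,0],[0,0,0,0,0],[0,0,0,0,0],[0,0,0,0,0],[0,0,0,0,0],[0,0,0,0,0],[0,0,0,0,0]]]'; python3 b.py hold3; python3 -c "
from h import *
a=cv2.imread('pics/hold3_full.png').astype(int);b=cv2.imread('pics/hold2_full.png').astype(int)
print('diff px',(abs(a-b).max(2)>40)[170:320,130:330].sum())"
```

```text
time_s: 11.3
eef_pos: [0.552, -0.0387, 0.1593]
eef_rot: [-0.0, 0.993, 0.119, -0.0]
wrist_force: [-0.4, -0.1, 1.0]
opening: 0.001
egg_basket 0.86 [ 0.394 -0.123  0.076]
diff px 0
```

The pictures no longer change, so the basket is at its stop (0.151 to 0.076 m is 75 mm). I release the pawl by rising straight up, then back away.

```bash
python3 -m pendant '[[[0,0,4,0,0],[0,0,6,0,0],[0,0,10,0,0],[0,0,30,0,0],[0,0,50,0,0],[0,0,50,0,0],[0,0,0,0,0],[0,0,0,0,0]]]'; python3 -m pendant '[[[0,-40,0,0,0],[0,-50,0,0,0],[0,-50,0,0,0],[0,-50,0,0,0],[0,-50,0,0,0],[0,-30,0,0,0],[0,0,0,0,0],[0,0,0,0,0]]]'; python3 b.py end
python3 -c "
from h import *
cv2.imwrite('pics/e2.png',cv2.imread('pics/end_full.png')[80:320,130:410].repeat(2,0).repeat(2,1))
c=cam('top')
for t in('egg_tail','spare_basket'):
  for f in (spotter.recognise,):
    for x in f('top',t)[:2]: print(t,x['confidence'],w(c,x['at']).round(3))
c=cam('scene')
for x in spotter.tip_of('scene','egg_tail')[:2]: print('tip',x['confidence'],w(c,x['at']).round(3))
"
```

```text
time_s: 12.5
eef_pos: [0.5517, -0.0386, 0.3092]
eef_rot: [-0.0, 0.993, 0.119, -0.0]
wrist_force: [0.1, 0.2, -0.6]
opening: -0.001
time_s: 13.5
eef_pos: [0.5516, -0.3077, 0.3077]
eef_rot: [-0.001, 0.993, 0.119, -0.001]
wrist_force: [-0.8, -0.9, 0.5]
opening: -0.0
egg_basket 0.76 [ 0.41  -0.111  0.077]
spare_basket 0.82 [0.381 0.157 0.134]
egg_tail 0.86 [ 0.528 -0.048  0.173]
egg_tail 0.66 [ 0.537 -0.044  0.17 ]
spare_basket 0.82 [0.373 0.176 0.11 ]
tip 0.75 [ 0.548 -0.04   0.175]
```

View pics/e2.png

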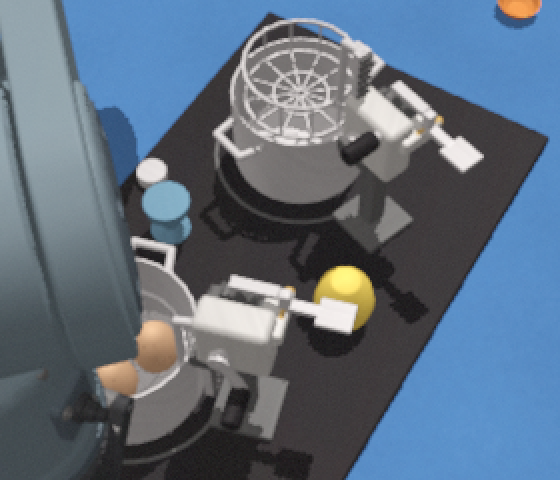

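The empty basket is still wound up and the egg basket is down. The plate looks level again at (335,315). As a last check, I compare the pawl pixels with the first picture.

```bash
python3 -c "
import cv2
a=cv2.imread('pics/scene1.png').astype(int);b=cv2.imread('pics/end_full.png').astype(int);h=cv2.imread('pics/hold3_full.png').astype(int)
for n,s in(('plate',(slice(222,255),slice(285,315))),('spare',(slice(85,190),slice(235,375)))):
  d=lambda x,y:(abs(x-y).max(2)>50)[s].sum()
  print(n,'start-end',d(a,b),'start-hold',d(a,h))
g=lambda x:(x[222:255,285:312].min(2)>170)
import numpy as np
print([np.argwhere(g(x)).mean(0).round(2) for x in(a,b)])
"
```

```text
plate start-end 0 start-hold 567
spare start-end 0 start-hold 6172
[array([14.74, 11.77]), array([14.74, 11.72])]
```

Plate and empty lift match the first picture, so I hand in.

```bash
python3 -c "
from h import *
print(order.hand_in())"
```

```text
the job is handed in; nothing more can be done
None
```

The eggs are fully down in their pan, and I handed the job in at about 14 s of the 35 s allowed; no verdict was reported. I pressed the egg lift's thumb plate down about 12 mm with the shut fingers and held it for about 7 s. Then I let the pawl go and backed the arm away.

- **Egg basket:** the network's height for it went from 0.151 to 0.076 m, which is the full 75 mm. Two pictures taken about a second apart at the end of the hold showed no change.
- **Pawl:** after release, the plate region matches the first picture, with its centre within 0.05 px. That means the pawl is back in the ratchet.
- **Empty lift:** the picture shows no change from the start, so its basket is still wound up.
- **Arm:** it is parked with its tool tip about 0.27 m to one side, 0.31 m up, and the wrist force is within noise.

One reading disagreed: while pressing, the network placed the hidden tail at about 0.19 m high, although the plate was down. The gripper was covering it, so I ignored that reading. After release the network's basket position sat about 16 mm off sideways because the arm covered part of it, but its height (0.077 m) agreed.

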